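# Turn the queue of sample vials round for the pH meter

### The arm

A 7-joint arm with a two-finger parallel gripper is mounted at the origin on the work surface. World frame = base frame: x ahead of the robot, y to its left, z up, the work surface at z = 0. Lengths are in m, angles in rad, forces in N, time in s.
With the tool pointing down it reaches from about 0.4 to 0.875 m from the base axis. Payload 19.3 kg.
Tool frame: the origin (TCP) lies at the very end of the fingers, on their centre line; the grasp point (between the pads) lies 19 mm behind it; z points along the fingers, y is the line along which they close (so a half turn about z gives the same grasp; the last joint's range is limited). The gripper opens to 85 mm and grips with 20 to 120 N. Pads are 22 mm wide; open, the fingers measure 114 mm over their backs; the gripper's body (76 mm by 85 mm) begins 54 mm behind the grasp point. The pads swing forward as they close: fully open they stand 13 mm farther back than shut.
Start: joints at [-1.198, 0.521, -0.036, 1.599, 0.021, 1.021, -0.113], TCP at [0.268, 0.565, 0.231] pointing down, gripper open.
Joint ranges: [-2.91, 2.91], [-0.3, 2.13], [-1.5, 1.42], [0.17, 2.43], [-1.26, 4.41], [0.16, 1.93], [-2.52, 2.52]. Speed limits (rad/s): [1.89, 1.89, 2.39, 2.39, 3.01, 3.01, 3.01].

### API

Orientations are given as [roll, pitch, yaw] about the fixed x, y, z axes, in that order (R = Rz(yaw) Ry(pitch) Rx(roll)).
In Python, from workcell import bot gives the robot as it stands.
- The arm moves only by the shell command python3 -m crank 'ROWS' [FORCE]. ROWS is a JSON object of lists of equal length, an entry for each row: "travel": the shift along the world's x, y, z in cm, a list of three; "turn": the turn, a rotation vector about the world's x, y, z in degrees, a list of three; "gripper": the closure, from 0 (fully open) to 1 (shut). A call has exactly 5 rows; each row is the pose to reach, as a shift and turn from the pose commanded when the call began; what a row does not reach only later rows make up. A row lasts 1/10 s, in which the tool goes at most 50 mm and 8.59 degrees, less where a joint would pass 70% of its speed; a pose out of reach is approached as far as the arm can. A call with a gripper value outside its range is refused whole. The fingers move at their own pace and stop on an object; FORCE is the grip in N (left out, the last holds). Time passes only in rows, so rows that repeat a pose let the fingers close, or fill a call up. It gives the time, the measured TCP pose, the force, the opening and the grip force at its end, in the units of the state.
- bot.observe(): the state, without advancing time (a new reading comes with each control period).
- bot.grab_frame(name): name is "scene" or "top" or "wrist"; returns a dict with "pixels" (480x640x3 uint8, red, green, blue), "fx", "fy", "cx", "cy" (pixels), "extrinsics" (4x4, takes a point from world to camera coordinates). Camera axes: x right, y down, z forward; pixel columns grow to the right and rows downward; lengths in m; the calibration is good to about 2 mm. A picture is of the moment at which its call begins. There is no depth.
- bot.job_done(): hands the job in; it is judged then, once.
The state is a dict: "clock": time; "qpos": joint angles; "qd": joint speeds; "joint_efforts": joint torques, N m; "position": TCP position; "tool_rot": TCP orientation; "force": force on the tool from outside, world axes, zero at the start; "moment": the same for the moment, N m; "grip_width": finger opening in m; "finger_force": force on a finger pad.
Only numpy, scipy, OpenCV 4.12 (cv2) and the standard library are available. Lean on these libraries where they do the work, as an engineer would, in place of code of your own. Each camera call takes 0.05 s, during which the arm holds its last target. There are 200 camera calls.

### The job

Move the four sample vials from the full waiting rack to the empty meter rack in reverse order, so that the last one drawn is measured first: the vial in the cell nearest the tongue of the waiting rack goes into the cell farthest from the tongue of the meter rack, the second nearest into the second farthest, and so on. Take them one at a time straight from rack to rack, keep them upright, set each down on the floor of its cell without dropping it, and leave the two culture dishes beside the racks where they are.

Things in the scene. Friction and masses are not known exactly. Their poses are not given: they have to be found in the camera images.
- waiting_rack: Waiting rack, grey plastic tray, fixed, full at the start. 213 x 57 mm, 25 high, any yaw. Four square cells in a row along x: 47 x 47 mm inside, centres at x = -78, -26, 26, 78 mm, y = 0, cell floor at z = 5 mm; walls and dividers 5 mm thick. Beyond the end wall at +x sticks out a flat dark steel tongue, 30 mm long, 34 wide, top at 23 mm. Origin: centre of the underside, z up.
- meter_rack: Meter rack, aluminium tray, fixed, empty at the start. 213 x 57 mm, 25 high, any yaw. Four square cells in a row along x: 47 x 47 mm inside, centres at x = -78, -26, 26, 78 mm, y = 0, cell floor at z = 5 mm; walls and dividers 5 mm thick. Beyond the end wall at +x sticks out a flat dark steel tongue, 30 mm long, 34 wide, top at 23 mm. Origin: centre of the underside, z up.
- vial_disc: closed amber glass vial, upright, round, 30 mm diameter, 78 mm tall with its white cap, about 70 g. Cap 14 mm high, a round disc 29 mm across, almost as wide as the vial. Grip the amber body (64 mm tall) above the rack's wall. Origin: centre of the underside, z up along the vial. Starts near the middle of any one cell of the waiting rack.
- vial_square: closed amber glass vial, upright, round, 30 mm diameter, 82 mm tall with its white cap, about 70 g. Cap 14 mm high, square, 20 x 20 mm. Grip the amber body (68 mm tall) above the rack's wall. Origin: centre of the underside, z up along the vial. Starts near the middle of any one cell of the waiting rack.
- vial_knob: closed amber glass vial, upright, round, 30 mm diameter, 86 mm tall with its white cap, about 70 g. Cap 14 mm high, a narrow round knob 14 mm across. Grip the amber body (72 mm tall) above the rack's wall. Origin: centre of the underside, z up along the vial. Starts near the middle of any one cell of the waiting rack.
- vial_wing: closed amber glass vial, upright, round, 30 mm diameter, 90 mm tall with its white cap, about 70 g. Cap 14 mm high, a thin upright wing 28 x 7 mm. Grip the amber body (76 mm tall) above the rack's wall. Origin: centre of the underside, z up along the vial. Starts near the middle of any one cell of the waiting rack.
- dish_a: Culture dish with a white lid, 57 mm across, 16 mm high, loose, flat on the table beside a long side of the waiting rack, its centre about 73 mm from the rack's middle line; lower than the rack. Leave it alone. Origin: centre of its underside.
- dish_b: Culture dish with a white lid, 57 mm across, 16 mm high, loose, flat on the table beside a long side of the meter rack, its centre about 73 mm from the rack's middle line; lower than the rack. Leave it alone. Origin: centre of its underside.
Not all that is in view belongs to the job. What is shaped like the vial_knob but purple or turquoise is not meant.

How it is judged:
At the end, for the whole second after the job is handed in: Each cell of the meter rack holds one vial, its foot within 20 mm of the cell's centre along and across and under 12 mm above the table, upright within 0.1 rad, released, at rest, in reverse of the order in the waiting rack (((x of vial_disc in the frame of meter_rack between -0.098 and -0.058 m and y of vial_disc in the frame of meter_rack between -0.02 and 0.02 m and z of vial_disc in the frame of meter_rack below 0.012 m) or (x of vial_square in the frame of meter_rack between -0.098 and -0.058 m and y of vial_square in the frame of meter_rack between -0.02 and 0.02 m and z of vial_square in the frame of meter_rack below 0.012 m) or (x of vial_knob in the frame of meter_rack between -0.098 and -0.058 m and y of vial_knob in the frame of meter_rack between -0.02 and 0.02 m and z of vial_knob in the frame of meter_rack below 0.012 m) or (x of vial_wing in the frame of meter_rack between -0.098 and -0.058 m and y of vial_wing in the frame of meter_rack between -0.02 and 0.02 m and z of vial_wing in the frame of meter_rack below 0.012 m)) and ((x of vial_disc in the frame of meter_rack between -0.046 and -0.006 m and y of vial_disc in the frame of meter_rack between -0.02 and 0.02 m and z of vial_disc in the frame of meter_rack below 0.012 m) or (x of vial_square in the frame of meter_rack between -0.046 and -0.006 m and y of vial_square in the frame of meter_rack between -0.02 and 0.02 m and z of vial_square in the frame of meter_rack below 0.012 m) or (x of vial_knob in the frame of meter_rack between -0.046 and -0.006 m and y of vial_knob in the frame of meter_rack between -0.02 and 0.02 m and z of vial_knob in the frame of meter_rack below 0.012 m) or (x of vial_wing in the frame of meter_rack between -0.046 and -0.006 m and y of vial_wing in the frame of meter_rack between -0.02 and 0.02 m and z of vial_wing in the frame of meter_rack below 0.012 m)) and ((x of vial_disc in the frame of meter_rack between 0.006 and 0.046 m and y of vial_disc in the frame of meter_rack between -0.02 and 0.02 m and z of vial_disc in the frame of meter_rack below 0.012 m) or (x of vial_square in the frame of meter_rack between 0.006 and 0.046 m and y of vial_square in the frame of meter_rack between -0.02 and 0.02 m and z of vial_square in the frame of meter_rack below 0.012 m) or (x of vial_knob in the frame of meter_rack between 0.006 and 0.046 m and y of vial_knob in the frame of meter_rack between -0.02 and 0.02 m and z of vial_knob in the frame of meter_rack below 0.012 m) or (x of vial_wing in the frame of meter_rack between 0.006 and 0.046 m and y of vial_wing in the frame of meter_rack between -0.02 and 0.02 m and z of vial_wing in the frame of meter_rack below 0.012 m)) and ((x of vial_disc in the frame of meter_rack between 0.058 and 0.098 m and y of vial_disc in the frame of meter_rack between -0.02 and 0.02 m and z of vial_disc in the frame of meter_rack below 0.012 m) or (x of vial_square in the frame of meter_rack between 0.058 and 0.098 m and y of vial_square in the frame of meter_rack between -0.02 and 0.02 m and z of vial_square in the frame of meter_rack below 0.012 m) or (x of vial_knob in the frame of meter_rack between 0.058 and 0.098 m and y of vial_knob in the frame of meter_rack between -0.02 and 0.02 m and z of vial_knob in the frame of meter_rack below 0.012 m) or (x of vial_wing in the frame of meter_rack between 0.058 and 0.098 m and y of vial_wing in the frame of meter_rack between -0.02 and 0.02 m and z of vial_wing in the frame of meter_rack below 0.012 m)) and angle between each of vial_disc, vial_square, vial_knob, vial_wing's own z axis and vertical below 0.1 rad and linear speed of each of vial_disc, vial_square, vial_knob, vial_wing below 0.02 m/s); the robot touches nothing.
It fails at once if a vial is put into a wrong place: it stands in a cell of the meter rack while the cell of the waiting rack that belongs to it (same number, counted from the other end) is still occupied ((((x of vial_disc in the frame of meter_rack between -0.098 and -0.058 m and y of vial_disc in the frame of meter_rack between -0.02 and 0.02 m and z of vial_disc in the frame of meter_rack below 0.015 m) or (x of vial_square in the frame of meter_rack between -0.098 and -0.058 m and y of vial_square in the frame of meter_rack between -0.02 and 0.02 m and z of vial_square in the frame of meter_rack below 0.015 m) or (x of vial_knob in the frame of meter_rack between -0.098 and -0.058 m and y of vial_knob in the frame of meter_rack between -0.02 and 0.02 m and z of vial_knob in the frame of meter_rack below 0.015 m) or (x of vial_wing in the frame of meter_rack between -0.098 and -0.058 m and y of vial_wing in the frame of meter_rack between -0.02 and 0.02 m and z of vial_wing in the frame of meter_rack below 0.015 m)) and ((x of vial_disc in the frame of waiting_rack between 0.058 and 0.098 m and y of vial_disc in the frame of waiting_rack between -0.02 and 0.02 m and z of vial_disc in the frame of waiting_rack below 0.015 m) or (x of vial_square in the frame of waiting_rack between 0.058 and 0.098 m and y of vial_square in the frame of waiting_rack between -0.02 and 0.02 m and z of vial_square in the frame of waiting_rack below 0.015 m) or (x of vial_knob in the frame of waiting_rack between 0.058 and 0.098 m and y of vial_knob in the frame of waiting_rack between -0.02 and 0.02 m and z of vial_knob in the frame of waiting_rack below 0.015 m) or (x of vial_wing in the frame of waiting_rack between 0.058 and 0.098 m and y of vial_wing in the frame of waiting_rack between -0.02 and 0.02 m and z of vial_wing in the frame of waiting_rack below 0.015 m))) or (((x of vial_disc in the frame of meter_rack between -0.046 and -0.006 m and y of vial_disc in the frame of meter_rack between -0.02 and 0.02 m and z of vial_disc in the frame of meter_rack below 0.015 m) or (x of vial_square in the frame of meter_rack between -0.046 and -0.006 m and y of vial_square in the frame of meter_rack between -0.02 and 0.02 m and z of vial_square in the frame of meter_rack below 0.015 m) or (x of vial_knob in the frame of meter_rack between -0.046 and -0.006 m and y of vial_knob in the frame of meter_rack between -0.02 and 0.02 m and z of vial_knob in the frame of meter_rack below 0.015 m) or (x of vial_wing in the frame of meter_rack between -0.046 and -0.006 m and y of vial_wing in the frame of meter_rack between -0.02 and 0.02 m and z of vial_wing in the frame of meter_rack below 0.015 m)) and ((x of vial_disc in the frame of waiting_rack between 0.006 and 0.046 m and y of vial_disc in the frame of waiting_rack between -0.02 and 0.02 m and z of vial_disc in the frame of waiting_rack below 0.015 m) or (x of vial_square in the frame of waiting_rack between 0.006 and 0.046 m and y of vial_square in the frame of waiting_rack between -0.02 and 0.02 m and z of vial_square in the frame of waiting_rack below 0.015 m) or (x of vial_knob in the frame of waiting_rack between 0.006 and 0.046 m and y of vial_knob in the frame of waiting_rack between -0.02 and 0.02 m and z of vial_knob in the frame of waiting_rack below 0.015 m) or (x of vial_wing in the frame of waiting_rack between 0.006 and 0.046 m and y of vial_wing in the frame of waiting_rack between -0.02 and 0.02 m and z of vial_wing in the frame of waiting_rack below 0.015 m))) or (((x of vial_disc in the frame of meter_rack between 0.006 and 0.046 m and y of vial_disc in the frame of meter_rack between -0.02 and 0.02 m and z of vial_disc in the frame of meter_rack below 0.015 m) or (x of vial_square in the frame of meter_rack between 0.006 and 0.046 m and y of vial_square in the frame of meter_rack between -0.02 and 0.02 m and z of vial_square in the frame of meter_rack below 0.015 m) or (x of vial_knob in the frame of meter_rack between 0.006 and 0.046 m and y of vial_knob in the frame of meter_rack between -0.02 and 0.02 m and z of vial_knob in the frame of meter_rack below 0.015 m) or (x of vial_wing in the frame of meter_rack between 0.006 and 0.046 m and y of vial_wing in the frame of meter_rack between -0.02 and 0.02 m and z of vial_wing in the frame of meter_rack below 0.015 m)) and ((x of vial_disc in the frame of waiting_rack between -0.046 and -0.006 m and y of vial_disc in the frame of waiting_rack between -0.02 and 0.02 m and z of vial_disc in the frame of waiting_rack below 0.015 m) or (x of vial_square in the frame of waiting_rack between -0.046 and -0.006 m and y of vial_square in the frame of waiting_rack between -0.02 and 0.02 m and z of vial_square in the frame of waiting_rack below 0.015 m) or (x of vial_knob in the frame of waiting_rack between -0.046 and -0.006 m and y of vial_knob in the frame of waiting_rack between -0.02 and 0.02 m and z of vial_knob in the frame of waiting_rack below 0.015 m) or (x of vial_wing in the frame of waiting_rack between -0.046 and -0.006 m and y of vial_wing in the frame of waiting_rack between -0.02 and 0.02 m and z of vial_wing in the frame of waiting_rack below 0.015 m))) or (((x of vial_disc in the frame of meter_rack between 0.058 and 0.098 m and y of vial_disc in the frame of meter_rack between -0.02 and 0.02 m and z of vial_disc in the frame of meter_rack below 0.015 m) or (x of vial_square in the frame of meter_rack between 0.058 and 0.098 m and y of vial_square in the frame of meter_rack between -0.02 and 0.02 m and z of vial_square in the frame of meter_rack below 0.015 m) or (x of vial_knob in the frame of meter_rack between 0.058 and 0.098 m and y of vial_knob in the frame of meter_rack between -0.02 and 0.02 m and z of vial_knob in the frame of meter_rack below 0.015 m) or (x of vial_wing in the frame of meter_rack between 0.058 and 0.098 m and y of vial_wing in the frame of meter_rack between -0.02 and 0.02 m and z of vial_wing in the frame of meter_rack below 0.015 m)) and ((x of vial_disc in the frame of waiting_rack between -0.098 and -0.058 m and y of vial_disc in the frame of waiting_rack between -0.02 and 0.02 m and z of vial_disc in the frame of waiting_rack below 0.015 m) or (x of vial_square in the frame of waiting_rack between -0.098 and -0.058 m and y of vial_square in the frame of waiting_rack between -0.02 and 0.02 m and z of vial_square in the frame of waiting_rack below 0.015 m) or (x of vial_knob in the frame of waiting_rack between -0.098 and -0.058 m and y of vial_knob in the frame of waiting_rack between -0.02 and 0.02 m and z of vial_knob in the frame of waiting_rack below 0.015 m) or (x of vial_wing in the frame of waiting_rack between -0.098 and -0.058 m and y of vial_wing in the frame of waiting_rack between -0.02 and 0.02 m and z of vial_wing in the frame of waiting_rack below 0.015 m)))).
It fails at once if two vials are out of the racks (over 100 mm from the middle of both) at the same time (((distance between vial_disc and waiting_rack above 0.1 m and distance between vial_disc and meter_rack above 0.1 m) and (distance between vial_square and waiting_rack above 0.1 m and distance between vial_square and meter_rack above 0.1 m)) or ((distance between vial_disc and waiting_rack above 0.1 m and distance between vial_disc and meter_rack above 0.1 m) and (distance between vial_knob and waiting_rack above 0.1 m and distance between vial_knob and meter_rack above 0.1 m)) or ((distance between vial_disc and waiting_rack above 0.1 m and distance between vial_disc and meter_rack above 0.1 m) and (distance between vial_wing and waiting_rack above 0.1 m and distance between vial_wing and meter_rack above 0.1 m)) or ((distance between vial_square and waiting_rack above 0.1 m and distance between vial_square and meter_rack above 0.1 m) and (distance between vial_knob and waiting_rack above 0.1 m and distance between vial_knob and meter_rack above 0.1 m)) or ((distance between vial_square and waiting_rack above 0.1 m and distance between vial_square and meter_rack above 0.1 m) and (distance between vial_wing and waiting_rack above 0.1 m and distance between vial_wing and meter_rack above 0.1 m)) or ((distance between vial_knob and waiting_rack above 0.1 m and distance between vial_knob and meter_rack above 0.1 m) and (distance between vial_wing and waiting_rack above 0.1 m and distance between vial_wing and meter_rack above 0.1 m))).
It fails at once if a vial is laid down or tipped by more than 50 degrees (angle between any of vial_disc, vial_square, vial_knob, vial_wing's own z axis and vertical above 0.87 rad).
It fails at once if a vial is dropped: faster than 0.8 m/s while nothing holds it (a fall of over 30 mm) ((linear speed of vial_disc above 0.8 m/s and contact force between vial_disc and anything else below 0.02 N) or (linear speed of vial_square above 0.8 m/s and contact force between vial_square and anything else below 0.02 N) or (linear speed of vial_knob above 0.8 m/s and contact force between vial_knob and anything else below 0.02 N) or (linear speed of vial_wing above 0.8 m/s and contact force between vial_wing and anything else below 0.02 N)).
It fails at once if a culture dish beside the racks is pushed more than 30 mm away (distance of any of dish_a, dish_b from where it was at the start of the episode above 0.03 m).
It also fails if it takes over 109 s, if anything falls off the work surface, if the arm or the gripper's body presses on something with over 40 N, if the wrist force passes 120 N, or if a joint passes its speed limit or range.

## Working session

There is one attempt and no reset: what is moved stays moved. The work goes in short steps, Python scripts to look and compute and a shell command to move; the robot and the scene stay as the last step left them, time stands still between calls to the robot, and variables do not carry over. Pictures are saved under pics/ and viewed, at most 14 in all, crops included, and the job is handed in when it is done.

```bash
mkdir -p pics; ls
python3 - <<'E'
from workcell import bot
import cv2
s=bot.observe(); print({k:s[k] for k in('clock','position','tool_rot','grip_width','force')})
for n in('top','scene'):
    f=bot.grab_frame(n); cv2.imwrite(f'pics/{n}0.png',f['pixels'][:,:,::-1]); print(n,f['fx'],f['cx'],f['cy'],f['extrinsics'])
E
```

```text
pics
{'clock': 0.0, 'position': array([0.26768023, 0.56440683, 0.23067457]), 'tool_rot': array([-3.14041450e+00,  1.01268658e-04,  2.69876637e+00]), 'grip_width': 0.0853507230617196, 'force': array([ 0.05743424, -0.66936488, -0.07469131])}
top 445.9714103348095 318.9333786133943 234.8271455300839 [[-1.17746068e-02 -9.99891222e-01  8.88274359e-03 -7.22891301e-04]
 [-9.95809796e-01  1.09199542e-02 -9.07943023e-02  6.03109709e-01]
 [ 9.06874267e-02 -9.91459029e-03 -9.95830052e-01  6.55457249e-01]
 [ 0.00000000e+00  0.00000000e+00  0.00000000e+00  1.00000000e+00]]
scene 532.5806233256076 327.37356634193435 235.1997166191819 [[-0.78348996  0.62130992  0.01083868  0.46814498]
 [ 0.44135431  0.56866975 -0.69413334 -0.20555722]
 [-0.43743556 -0.5390628  -0.71976484  1.03470628]
 [ 0.          0.          0.          1.        ]]
```

View pics/top0.png

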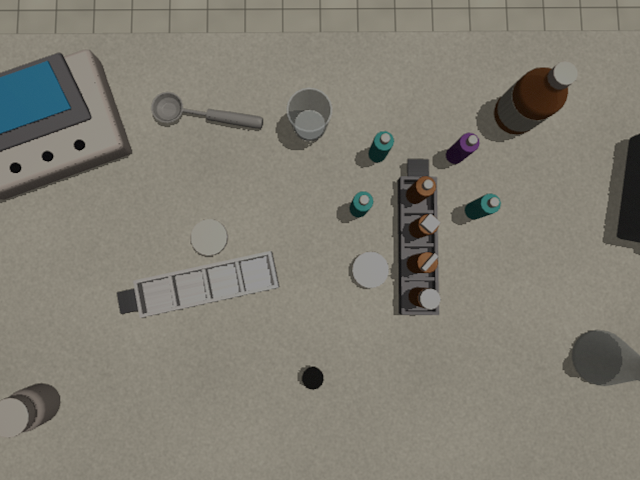

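View pics/scene0.png

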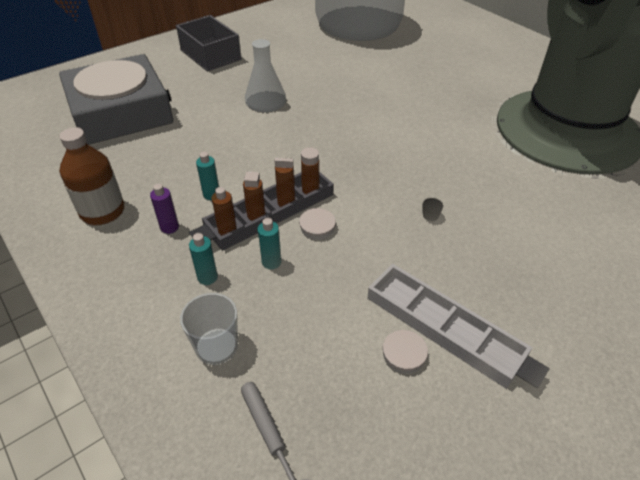

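Run:
```python
import cv2
def c(n,u0,u1,v0,v1,s,o):
    im=cv2.imread(f'pics/{n}0.png')[v0:v1,u0:u1]; cv2.imwrite(f'pics/{o}.png',cv2.resize(im,None,fx=s,fy=s,interpolation=cv2.INTER_CUBIC))
c('top',340,500,150,320,3.5,'tw');c('top',110,290,220,325,4,'tm');c('scene',180,340,140,260,5,'sw');c('scene',360,560,260,390,4,'sm')
```

```text
(no output)
```

View pics/tw.png

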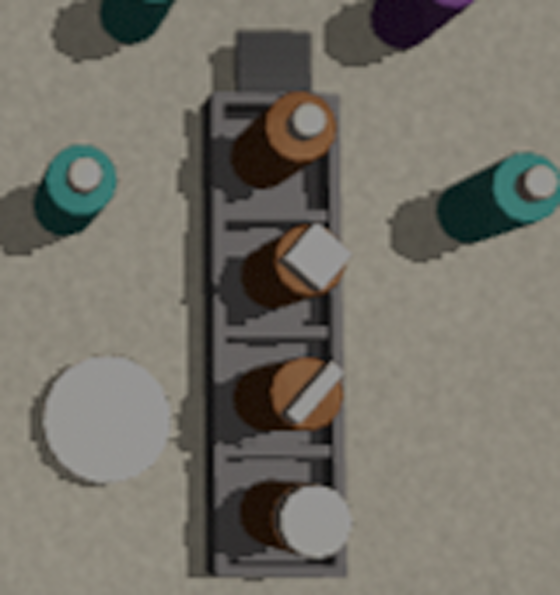

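View pics/tm.png

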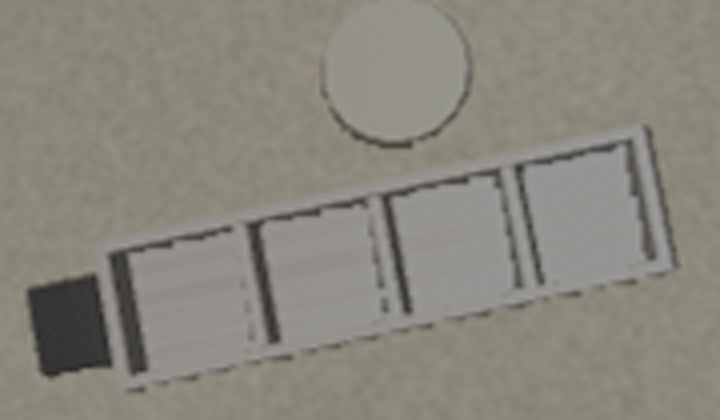

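View pics/sw.png

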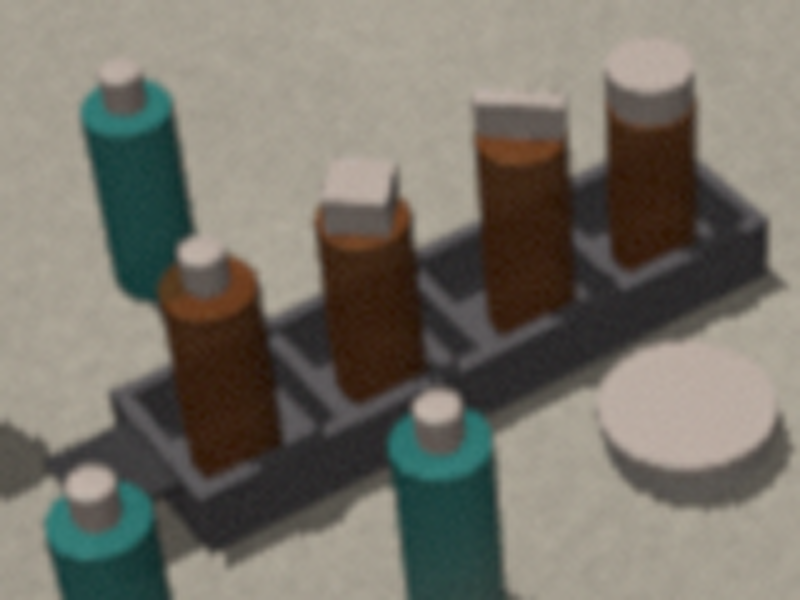

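View pics/sm.png

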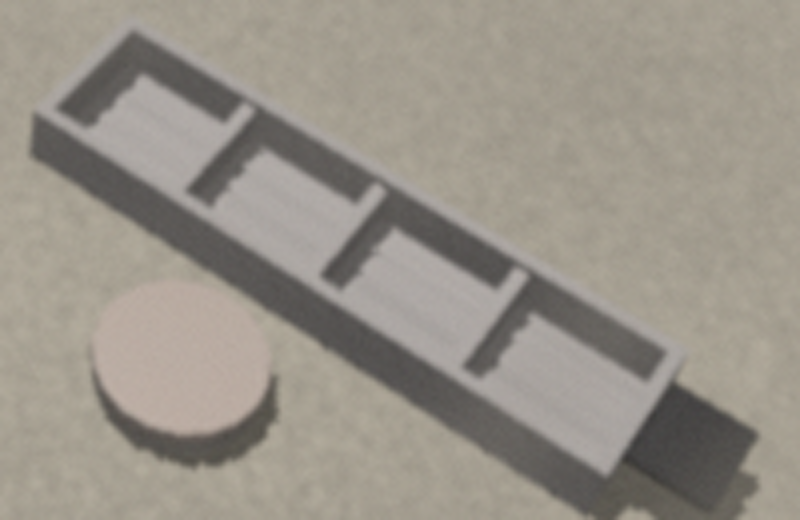

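```bash
cat > m.py <<'E'
import numpy as np,cv2
from workcell import bot
F={n:bot.grab_frame(n) for n in('top','scene')}
def P(n):
    f=F[n];K=np.array([[f['fx'],0,f['cx']],[0,f['fy'],f['cy']],[0,0,1]]);return K@np.array(f['extrinsics'])[:3]
C={'tw':(340,150,3.5,'top'),'tm':(110,220,4,'top'),'sw':(180,140,5,'scene'),'sm':(360,260,4,'scene')}
def px(c,q): 
    u,v,s,_=C[c]; q=np.array(q,float); return (q+.5)/s-.5+[u,v]
def tri(a,p,b,q):
    X=cv2.triangulatePoints(P(C[a][3]),P(C[b][3]),px(a,p).reshape(2,1),px(b,q).reshape(2,1)); return (X[:3]/X[3]).ravel()
def plane(c,p,z):
    M=P(C[c][3]); u,v=px(c,p); A=np.array([M[0]-u*M[2],M[1]-v*M[2]]); return np.linalg.solve(A[:,:2],-(A[:,2]*z+A[:,3]))
L=np.array([[106.5,28.5],[106.5,-28.5],[-106.5,-28.5],[-106.5,28.5]])/1e3
def fit(W):   # 2D rigid
    mw=W.mean(0);A=W-mw;th=np.arctan2((L[:,0]*A[:,1]-L[:,1]*A[:,0]).sum(),(L*A).sum());c,s=np.cos(th),np.sin(th);R=np.array([[c,-s],[s,c]])
    return mw,th,R,np.abs(A-L@R.T).max()
if __name__=='__main__':
    np.set_printoptions(precision=4,suppress=True)
    # corner order: tongue/+y, tongue/-y, far/-y, far/+y
    T={'w':('tw',[(213,96),(340,94),(347,574),(219,576)],'sw',[(205,497),(113,400),(695,165),(768,222)]),
       'm':('tm',[(128,390),(97,246),(645,126),(676,270)],'sm',[(686,352),(610,476),(36,115),(133,27)])}
    for k,(a,p,b,q) in T.items():
        print(k,'tri z',[round(tri(a,i,b,j)[2],4) for i,j in zip(p,q)])
        for c,pp in((a,p),(b,q)):
            o,th,R,e=fit(np.array([plane(c,i,.025) for i in pp])); print(c,o,np.degrees(th),'err',e)
            print((np.array([[x,0] for x in(.078,.026,-.026,-.078)])@R.T+o))
    for n,p,q in(('knob',(309,121),(202,246)),('square',(316,256),(362,178)),('wing',(315,392),(520,97)),('disc',(316,521),(649,65))):
        print(n,tri('tw',p,'sw',q))
E
python3 m.py
```

```text
w tri z [np.float64(0.0248), np.float64(0.0213), np.float64(0.0096), np.float64(0.0228)]
tw [ 0.5868 -0.1621] -0.9865840565394816 err 0.0015726287419229046
[[ 0.6648 -0.1634]
 [ 0.6128 -0.1625]
 [ 0.5608 -0.1616]
 [ 0.5088 -0.1607]]
sw [ 0.5877 -0.1555] -3.0868553786129294 err 0.009910409312519929
[[ 0.6656 -0.1597]
 [ 0.6136 -0.1569]
 [ 0.5617 -0.1541]
 [ 0.5098 -0.1513]]
m tri z [np.float64(0.0219), np.float64(0.0231), np.float64(0.0218), np.float64(0.0181)]
tm [0.5302 0.1639] 101.75464443872667 err 0.0014680067861287532
[[0.5143 0.2403]
 [0.5249 0.1894]
 [0.5355 0.1384]
 [0.5461 0.0875]]
sm [0.5318 0.1671] 102.16024892660664 err 0.003278903194474825
[[0.5153 0.2433]
 [0.5263 0.1925]
 [0.5372 0.1417]
 [0.5482 0.0908]]
knob [ 0.6672 -0.1611  0.0919]
square [ 0.6127 -0.1625  0.0886]
wing [ 0.5581 -0.1584  0.0954]
disc [ 0.5074 -0.1606  0.0826]
```

Candidates in the top image are the teal decoys (382,147), (361,204), (484,207), the purple decoy (462,149), and the amber bottle (540,100). The four amber vials stand in the grey rack, ordered from its tongue (418,167): knob (427,185), square (429,225), wing (425,263), disc (428,299). The crops show these caps clearly. Triangulated tops are 92/89/95/83 mm against 91/87/95/83 expected.

The meter rack's tongue is at (127,301). Targets are:
- knob → (0.547, 0.089)
- square → (0.536, 0.140)
- wing → (0.5255, 0.190)
- disc → (0.515, 0.241)

I'm moving above the knob now.

```bash
python3 -m crank '{"travel":[[2,-3.6,0],[4,-7.2,0],[6,-10.8,0],[8,-14.4,0],[10,-18,0]],"turn":[[0,0,1.2],[0,0,2.4],[0,0,3.6],[0,0,4.8],[0,0,6]],"gripper":[0,0,0,0,0]}' 60
python3 -m crank '{"travel":[[2,-3.6,0],[4,-7.2,0],[6,-10.8,0],[8,-14.4,0],[10,-18,0]],"turn":[[0,0,1.2],[0,0,2.4],[0,0,3.6],[0,0,4.8],[0,0,6]],"gripper":[0,0,0,0,0]}'
python3 -m crank '{"travel":[[2,-3.6,0],[4,-7.2,0],[6,-10.8,0],[8,-14.4,0],[10,-18,0]],"turn":[[0,0,1.2],[0,0,2.4],[0,0,3.6],[0,0,4.8],[0,0,6]],"gripper":[0,0,0,0,0]}'
python3 -m crank '{"travel":[[2,-3.6,0],[4,-7.2,0],[6,-10.8,0],[8,-14.4,0],[10,-18.6,0]],"turn":[[0,0,1.2],[0,0,2.4],[0,0,3.6],[0,0,4.8],[0,0,6]],"gripper":[0,0,0,0,0]}'
python3 -m crank '{"travel":[[0,0,-2],[0,0,-4],[0,0,-6],[0,0,-6],[0,0,-6]],"turn":[[0,0,0],[0,0,0],[0,0,0],[0,0,0],[0,0,0]],"gripper":[0,0,0,0,0]}'
python3 - <<'E'
from workcell import bot
import cv2,numpy as np
s=bot.observe(); print(s['position'],np.degrees(s['tool_rot']),s['qpos'])
f=bot.grab_frame('wrist');cv2.imwrite('pics/w1.png',f['pixels'][:,:,::-1])
E=np.array(f['extrinsics'])
for n,X in(('knobtop',(.667,-.162,.091)),('sq',(.6127,-.1625,.087)),('celltop',(.665,-.163,.025)),('tongue',(.7083,-.1642,.023))):
    c=E[:3,:3]@X+E[:3,3];print(n,f['fx']*c[0]/c[2]+f['cx'],f['fy']*c[1]/c[2]+f['cy'])
E
```

```text
clock: 0.7
position: [0.3684, 0.3831, 0.2313]
tool_rot: [3.142, 0.0, 2.804]
force: [1.0, 0.9, 0.7]
grip_width: 0.0854
finger_force: 0.0
clock: 1.2
position: [0.4684, 0.2032, 0.2314]
tool_rot: [3.141, 0.0, 2.909]
force: [0.8, 0.7, 0.3]
grip_width: 0.0856
finger_force: 0.0
clock: 1.7
position: [0.5684, 0.0231, 0.2313]
tool_rot: [3.142, -0.0, 3.014]
force: [0.8, 0.5, -0.2]
grip_width: 0.0855
finger_force: 0.0
clock: 2.2
position: [0.6685, -0.162, 0.2312]
tool_rot: [3.141, -0.0, 3.12]
force: [0.2, 0.5, -0.1]
grip_width: 0.0853
finger_force: 0.0
clock: 2.7
position: [0.6678, -0.1613, 0.1716]
tool_rot: [-3.142, -0.0, 3.118]
force: [0.4, -0.3, 0.3]
grip_width: 0.0856
finger_force: 0.0
[ 0.66784873 -0.16131503  0.17160038] [-1.79998462e+02 -1.88810133e-02  1.78625640e+02] [ 0.11518194  0.68312538  0.05826266  1.47608637 -0.04406851  0.98398316
  1.73162427]
knobtop 315.441061720833 248.01783840608317
sq 312.49256066513885 163.01508321785263
celltop 314.56822630916344 222.89153600570538
tongue 314.48803181122446 270.9551319258082
```

View pics/w1.png

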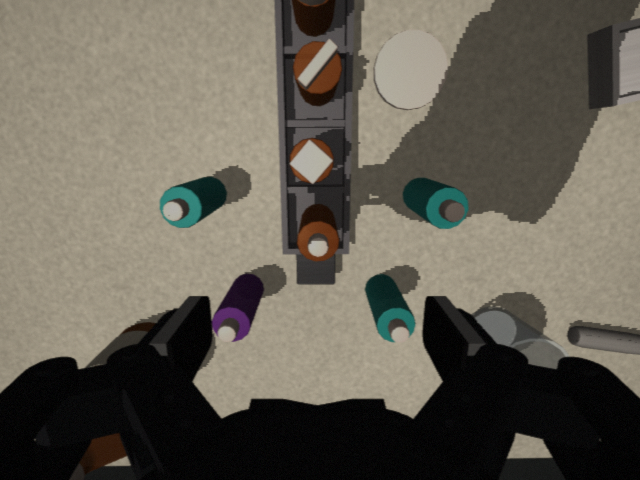

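The close view shows the amber knob vial (318,247) in the cell next to the tongue, 3 px from the prediction. The decoys are clear at 80 mm or more to the sides. I'm half-closing the gripper, descending and gripping.

```bash
python3 -m crank '{"travel":[[0,0.1,-1],[0,0.1,-2],[0,0.1,-3],[0,0.1,-4],[0,0.1,-5]],"turn":[[0,0,0],[0,0,0],[0,0,0],[0,0,0],[0,0,0]],"gripper":[0.4,0.4,0.4,0.4,0.4]}' 60
python3 -m crank '{"travel":[[0,0,-2],[0,0,-4],[0,0,-6],[0,0,-8],[0,0,-8.8]],"turn":[[0,0,0],[0,0,0],[0,0,0],[0,0,0],[0,0,0]],"gripper":[0.4,0.4,0.4,0.4,0.4]}'
python3 -m crank '{"travel":[[0,0,0],[0,0,0],[0,0,0],[0,0,0],[0,0,0]],"turn":[[0,0,0],[0,0,0],[0,0,0],[0,0,0],[0,0,0]],"gripper":[1,1,1,1,1]}'
```

```text
clock: 3.25
position: [0.6677, -0.1603, 0.1202]
tool_rot: [3.142, -0.0, 3.118]
force: [0.7, 0.5, -0.2]
grip_width: 0.0512
finger_force: 0.0
clock: 3.75
position: [0.6667, -0.1601, 0.0309]
tool_rot: [3.141, -0.003, 3.118]
force: [-0.2, -0.1, 0.2]
grip_width: 0.0511
finger_force: 0.0
clock: 4.25
position: [0.6681, -0.1603, 0.0339]
tool_rot: [-3.141, 0.001, 3.118]
force: [0.4, 0.2, -0.7]
grip_width: 0.0287
finger_force: 59.1
```

```bash
python3 -m crank '{"travel":[[0,0,1],[0,0,3],[0,0,6],[0,0,9],[0,0,11]],"turn":[[0,0,0],[0,0,0],[0,0,0],[0,0,0],[0,0,0]],"gripper":[1,1,1,1,1]}'
python3 -m crank '{"travel":[[-0.8,1.6,0],[-1.6,3.3,0],[-2.4,5,0],[-3.2,6.6,0],[-4,8.3,0]],"turn":[[0,0,-5.1],[0,0,-10.2],[0,0,-15.3],[0,0,-20.4],[0,0,-25.5]],"gripper":[1,1,1,1,1]}'
python3 -m crank '{"travel":[[-0.8,1.6,0],[-1.6,3.3,0],[-2.4,5,0],[-3.2,6.6,0],[-4,8.3,0]],"turn":[[0,0,-5.1],[0,0,-10.2],[0,0,-15.3],[0,0,-20.4],[0,0,-25.5]],"gripper":[1,1,1,1,1]}'
python3 -m crank '{"travel":[[-0.8,1.6,0],[-1.6,3.3,0],[-2.4,5,0],[-3.2,6.6,0],[-4.1,8.3,0]],"turn":[[0,0,-5.1],[0,0,-10.2],[0,0,-15.3],[0,0,-20.4],[0,0,-25.5]],"gripper":[1,1,1,1,1]}'
python3 -m crank '{"travel":[[0,0,-1],[0,0,-2],[0,0,-3],[0,0,-4],[0,0,-4]],"turn":[[0,0,0],[0,0,0],[0,0,0],[0,0,0],[0,0,0]],"gripper":[1,1,1,1,1]}'
python3 - <<'E'
from workcell import bot
import cv2,numpy as np
s=bot.observe(); print(s['position'],np.degrees(s['tool_rot']),s['grip_width'])
f=bot.grab_frame('wrist');g=bot.grab_frame('scene')['pixels']
cv2.imwrite('pics/w2.png',np.hstack([cv2.resize(f['pixels'],(400,300)),cv2.resize(g[150:420,260:620],(400,300))])[:,:,::-1])
E=np.array(f['extrinsics'])
for n,X in(('cell4',(.547,.089,.025)),('cell3',(.536,.14,.025)),('cell1',(.515,.2415,.025))):
    c=E[:3,:3]@X+E[:3,3];print(n,(f['fx']*c[0]/c[2]+f['cx'])/1.6,(f['fy']*c[1]/c[2]+f['cy'])/1.6)
E
```

```text
clock: 4.75
position: [0.6684, -0.1605, 0.1465]
tool_rot: [-3.141, 0.002, 3.117]
force: [1.3, -0.2, -0.7]
grip_width: 0.0291
finger_force: 59.1
clock: 5.25
position: [0.6276, -0.0768, 0.1442]
tool_rot: [3.141, 0.001, 2.669]
force: [0.5, 1.3, -1.0]
grip_width: 0.0287
finger_force: 59.1
clock: 5.75
position: [0.5876, 0.0064, 0.1442]
tool_rot: [3.141, 0.0, 2.224]
force: [0.2, 0.7, 0.1]
grip_width: 0.0287
finger_force: 59.1
clock: 6.25
position: [0.5466, 0.0895, 0.1441]
tool_rot: [3.141, -0.001, 1.779]
force: [1.0, 1.0, -0.4]
grip_width: 0.0286
finger_force: 59.1
clock: 6.75
position: [0.5463, 0.0879, 0.1018]
tool_rot: [-3.139, 0.0, 1.782]
force: [0.2, -0.3, 0.0]
grip_width: 0.0287
finger_force: 59.2
[0.54626927 0.08789623 0.10179654] [-1.79878167e+02  1.31644559e-02  1.02094884e+02] 0.028687793161597322
cell4 199.19921093245898 156.19127650045084
cell3 199.1981527527681 104.69381979434242
cell1 200.22991215745125 -20.505394847775094
```

View pics/w2.png

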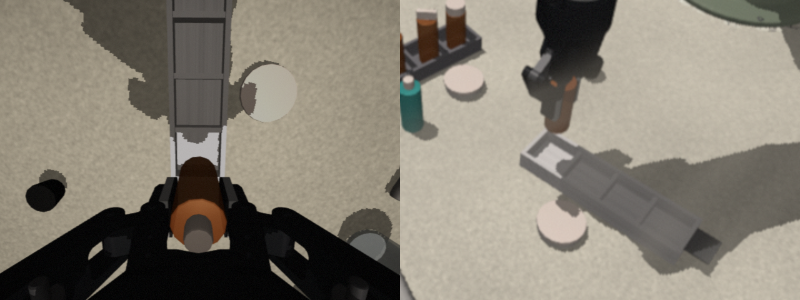

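The wrist view (left half) shows the rack walls centred at column 200 against 199 predicted, and the vial aligned with the end cell farthest from the tongue. I'm lowering it.

```bash
python3 -m crank '{"travel":[[0,0,-1.5],[0,0,-3],[0,0,-4.5],[0,0,-5.5],[0,0,-6]],"turn":[[0,0,0],[0,0,0],[0,0,0],[0,0,0],[0,0,0]],"gripper":[1,1,1,1,1]}'
python3 -m crank '{"travel":[[0,0,-0.3],[0,0,-0.5],[0,0,-0.7],[0,0,-0.7],[0,0,-0.7]],"turn":[[0,0,0],[0,0,0],[0,0,0],[0,0,0],[0,0,0]],"gripper":[1,1,1,1,1]}'
```

```text
clock: 7.35
position: [0.5464, 0.0885, 0.0421]
tool_rot: [-3.14, 0.0, 1.782]
force: [-0.6, -0.5, -0.2]
grip_width: 0.0285
finger_force: 59.2
clock: 7.85
position: [0.5469, 0.0888, 0.0365]
tool_rot: [3.141, -0.0, 1.783]
force: [0.2, -0.1, -0.2]
grip_width: 0.0285
finger_force: 59.2
```

```bash
python3 -m crank '{"travel":[[0,0,-0.1],[0,0,-0.2],[0,0,-0.3],[0,0,-0.3],[0,0,-0.3]],"turn":[[0,0,0],[0,0,0],[0,0,0],[0,0,0],[0,0,0]],"gripper":[1,1,1,1,1]}'
```

```text
clock: 8.35
position: [0.5469, 0.0887, 0.0334]
tool_rot: [3.141, -0.0, 1.782]
force: [-1.0, 0.2, 4.1]
grip_width: 0.0287
finger_force: 59.5
```

```bash
python3 -m crank '{"travel":[[0,0,0],[0,0,0],[0,0,0],[0,0,0],[0,0,0]],"turn":[[0,0,0],[0,0,0],[0,0,0],[0,0,0],[0,0,0]],"gripper":[0.4,0.4,0.4,0.4,0.4]}'
python3 -m crank '{"travel":[[0,0,1],[0,0,3],[0,0,6],[0,0,9],[0,0,11]],"turn":[[0,0,0],[0,0,0],[0,0,0],[0,0,0],[0,0,0]],"gripper":[0.4,0.4,0.4,0.4,0.4]}'
python3 -m crank '{"travel":[[0.6,-2.5,0],[1.3,-5,0],[2,-7.5,0],[2.6,-10,0],[3.3,-12.5,0]],"turn":[[0,0,7.65],[0,0,15.3],[0,0,22.95],[0,0,30.6],[0,0,38.25]],"gripper":[0.4,0.4,0.4,0.4,0.4]}'
python3 -m crank '{"travel":[[0.6,-2.5,0],[1.3,-5,0],[2,-7.5,0],[2.6,-10,0],[3.3,-12.6,0]],"turn":[[0,0,7.65],[0,0,15.3],[0,0,22.95],[0,0,30.6],[0,0,38.25]],"gripper":[0.4,0.4,0.4,0.4,0.4]}'
python3 -m crank '{"travel":[[0,0,-1],[0,0,-1],[0,0,-1],[0,0,-1],[0,0,-1]],"turn":[[0,0,0],[0,0,0],[0,0,0],[0,0,0],[0,0,0]],"gripper":[0.4,0.4,0.4,0.4,0.4]}'
python3 - <<'E'
from workcell import bot
import cv2,numpy as np
f=bot.grab_frame('wrist');g=bot.grab_frame('scene')['pixels']
cv2.imwrite('pics/w3.png',np.hstack([cv2.resize(f['pixels'],(400,300)),cv2.resize(g[150:420,260:620],(400,300))])[:,:,::-1])
E=np.array(f['extrinsics'])
for n,X in(('sq',(.6127,-.1625,.087)),('wing',(.558,-.1595,.095))):
    c=E[:3,:3]@X+E[:3,3];print(n,(f['fx']*c[0]/c[2]+f['cx'])/1.6,(f['fy']*c[1]/c[2]+f['cy'])/1.6)
E
```

```text
clock: 8.85
position: [0.5468, 0.0887, 0.0333]
tool_rot: [-3.142, 0.0, 1.782]
force: [-0.7, -0.8, -0.5]
grip_width: 0.051
finger_force: 0.0
clock: 9.35
position: [0.5472, 0.0886, 0.1459]
tool_rot: [3.14, -0.0, 1.782]
force: [-0.2, -0.3, -0.5]
grip_width: 0.0512
finger_force: 0.0
clock: 9.85
position: [0.5799, -0.0375, 0.1441]
tool_rot: [3.142, 0.0, 2.455]
force: [1.1, 0.0, 0.4]
grip_width: 0.0515
finger_force: 0.0
clock: 10.35
position: [0.6128, -0.1635, 0.1441]
tool_rot: [-3.141, 0.0, 3.123]
force: [-0.1, -0.8, -1.0]
grip_width: 0.0515
finger_force: 0.0
clock: 10.85
position: [0.613, -0.1615, 0.1338]
tool_rot: [-3.142, 0.0, 3.118]
force: [-0.0, 0.3, -0.5]
grip_width: 0.051
finger_force: 0.0
sq 196.61386261147868 166.41780564259167
wing 198.5673497369668 105.25889714503298
```

View pics/w3.png

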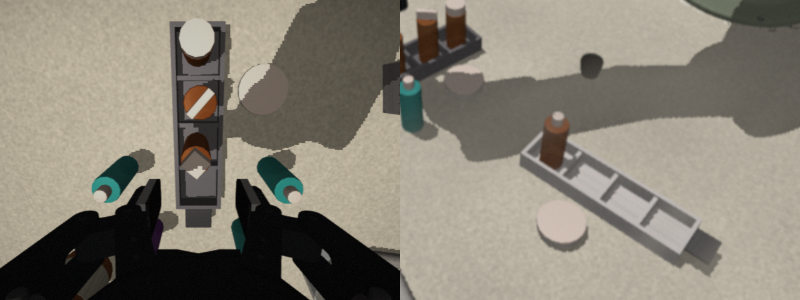

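The knob vial stands upright in the far cell (555,140 in the picture). The square vial appears at (196,165), as predicted, so I'm fetching it next.

```bash
python3 -m crank '{"travel":[[0,0,-2.5],[0,0,-5],[0,0,-7.5],[0,0,-9],[0,0,-10]],"turn":[[0,0,0],[0,0,0],[0,0,0],[0,0,0],[0,0,0]],"gripper":[0.4,0.4,0.4,0.4,0.4]}'
python3 -m crank '{"travel":[[0,0,0],[0,0,0],[0,0,0],[0,0,0],[0,0,0]],"turn":[[0,0,0],[0,0,0],[0,0,0],[0,0,0],[0,0,0]],"gripper":[0.4,1,1,1,1]}'
python3 -m crank '{"travel":[[0,0,1],[0,0,3],[0,0,6],[0,0,9],[0,0,11]],"turn":[[0,0,0],[0,0,0],[0,0,0],[0,0,0],[0,0,0]],"gripper":[1,1,1,1,1]}'
```

```text
clock: 11.45
position: [0.6126, -0.1621, 0.0323]
tool_rot: [3.142, -0.001, 3.118]
force: [1.2, 0.2, 0.4]
grip_width: 0.0515
finger_force: 0.0
clock: 11.95
position: [0.6134, -0.1625, 0.0344]
tool_rot: [-3.141, 0.002, 3.118]
force: [-0.8, -0.2, 8.1]
grip_width: 0.0286
finger_force: 59.4
clock: 12.45
position: [0.6133, -0.1625, 0.1463]
tool_rot: [-3.141, 0.002, 3.118]
force: [0.1, -0.3, -0.1]
grip_width: 0.0291
finger_force: 59.1
```

```bash
python3 -m crank '{"travel":[[-0.5,2,0],[-1,4,0],[-1.5,6,0],[-2,8,0],[-2.5,10,0]],"turn":[[0,0,-5.1],[0,0,-10.2],[0,0,-15.3],[0,0,-20.4],[0,0,-25.5]],"gripper":[1,1,1,1,1]}'
python3 -m crank '{"travel":[[-0.5,2,0],[-1,4,0],[-1.5,6,0],[-2,8,0],[-2.5,10,0]],"turn":[[0,0,-5.1],[0,0,-10.2],[0,0,-15.3],[0,0,-20.4],[0,0,-25.5]],"gripper":[1,1,1,1,1]}'
python3 -m crank '{"travel":[[-0.5,2,0],[-1,4,0],[-1.5,6,0],[-2,8,0],[-2.7,10.2,0]],"turn":[[0,0,-5.1],[0,0,-10.2],[0,0,-15.3],[0,0,-20.4],[0,0,-25.5]],"gripper":[1,1,1,1,1]}'
python3 -m crank '{"travel":[[0,0,0],[0,0,-2],[0,0,-4],[0,0,-5],[0,0,-6]],"turn":[[0,0,0],[0,0,0],[0,0,0],[0,0,0],[0,0,0]],"gripper":[1,1,1,1,1]}'
python3 -m crank '{"travel":[[0,0,-1.5],[0,0,-3],[0,0,-4],[0,0,-4.3],[0,0,-4.5]],"turn":[[0,0,0],[0,0,0],[0,0,0],[0,0,0],[0,0,0]],"gripper":[1,1,1,1,1]}'
python3 -m crank '{"travel":[[0,0,-0.2],[0,0,-0.4],[0,0,-0.5],[0,0,-0.5],[0,0,-0.5]],"turn":[[0,0,0],[0,0,0],[0,0,0],[0,0,0],[0,0,0]],"gripper":[1,1,1,1,1]}'
```

```text
clock: 12.95
position: [0.5877, -0.0615, 0.1442]
tool_rot: [3.141, 0.001, 2.669]
force: [-0.0, 0.5, -0.4]
grip_width: 0.0288
finger_force: 59.2
clock: 13.45
position: [0.5627, 0.0387, 0.1442]
tool_rot: [3.141, -0.0, 2.224]
force: [-0.0, 0.3, -0.8]
grip_width: 0.0283
finger_force: 59.2
clock: 13.95
position: [0.5358, 0.1405, 0.1442]
tool_rot: [3.141, -0.001, 1.779]
force: [-0.6, 0.7, -1.1]
grip_width: 0.0291
finger_force: 59.2
clock: 14.45
position: [0.536, 0.1394, 0.0833]
tool_rot: [3.141, -0.0, 1.783]
force: [0.2, 1.1, -0.5]
grip_width: 0.029
finger_force: 59.2
clock: 14.95
position: [0.5358, 0.1396, 0.038]
tool_rot: [-3.141, 0.0, 1.782]
force: [-0.1, -0.0, -0.7]
grip_width: 0.0292
finger_force: 59.2
clock: 15.45
position: [0.5361, 0.1398, 0.0343]
tool_rot: [3.141, -0.001, 1.782]
force: [-5.4, -1.3, 18.6]
grip_width: 0.0284
finger_force: 61.1
```

```bash
python3 -m crank '{"travel":[[0,0,0],[0,0,0],[0,0,0],[0,0,0],[0,0,0]],"turn":[[0,0,0],[0,0,0],[0,0,0],[0,0,0],[0,0,0]],"gripper":[0.4,0.4,0.4,0.4,0.4]}'
python3 -m crank '{"travel":[[0,0,1],[0,0,3],[0,0,6],[0,0,9],[0,0,11]],"turn":[[0,0,0],[0,0,0],[0,0,0],[0,0,0],[0,0,0]],"gripper":[0.4,0.4,0.4,0.4,0.4]}'
python3 -m crank '{"travel":[[0.2,-3,0],[0.4,-6,0],[0.6,-9,0],[0.8,-12,0],[1.1,-15,0]],"turn":[[0,0,7.65],[0,0,15.3],[0,0,22.95],[0,0,30.6],[0,0,38.25]],"gripper":[0.4,0.4,0.4,0.4,0.4]}'
python3 -m crank '{"travel":[[0.2,-3,0],[0.4,-6,0],[0.6,-9,0],[0.8,-12,0],[1.1,-15,0]],"turn":[[0,0,7.65],[0,0,15.3],[0,0,22.95],[0,0,30.6],[0,0,38.25]],"gripper":[0.4,0.4,0.4,0.4,0.4]}'
python3 -m crank '{"travel":[[0,0,-1],[0,0,-1],[0,0,-1],[0,0,-1],[0,0,-1]],"turn":[[0,0,0],[0,0,0],[0,0,0],[0,0,0],[0,0,0]],"gripper":[0.4,0.4,0.4,0.4,0.4]}'
python3 - <<'E'
from workcell import bot
import cv2,numpy as np
f=bot.grab_frame('wrist');g=bot.grab_frame('scene')['pixels']
cv2.imwrite('pics/w4.png',np.hstack([cv2.resize(f['pixels'],(400,300)),cv2.resize(g[150:420,260:620],(400,300))])[:,:,::-1])
E=np.array(f['extrinsics'])
for n,X in(('wing',(.558,-.1595,.095)),('disc',(.5074,-.1606,.083))):
    c=E[:3,:3]@X+E[:3,3];print(n,(f['fx']*c[0]/c[2]+f['cx'])/1.6,(f['fy']*c[1]/c[2]+f['cy'])/1.6)
E
```

```text
clock: 15.95
position: [0.5358, 0.1397, 0.0332]
tool_rot: [-3.142, 0.0, 1.782]
force: [0.2, 0.2, -0.8]
grip_width: 0.0513
finger_force: 0.0
clock: 16.45
position: [0.5363, 0.1396, 0.1459]
tool_rot: [3.14, -0.0, 1.782]
force: [-0.3, -0.7, -0.5]
grip_width: 0.0512
finger_force: 0.0
clock: 16.95
position: [0.5467, -0.0116, 0.1441]
tool_rot: [3.141, 0.0, 2.456]
force: [0.7, -0.7, 0.7]
grip_width: 0.0514
finger_force: 0.0
clock: 17.45
position: [0.5576, -0.1618, 0.1441]
tool_rot: [-3.141, 0.0, 3.123]
force: [-0.2, 0.0, -0.4]
grip_width: 0.0514
finger_force: 0.0
clock: 17.95
position: [0.5581, -0.1595, 0.1337]
tool_rot: [-3.141, 0.0, 3.118]
force: [0.8, -0.3, 0.3]
grip_width: 0.0515
finger_force: 0.0
wing 197.68812016097948 169.78952201107086
disc 195.04654641200375 109.4696420681695
```

View pics/w4.png

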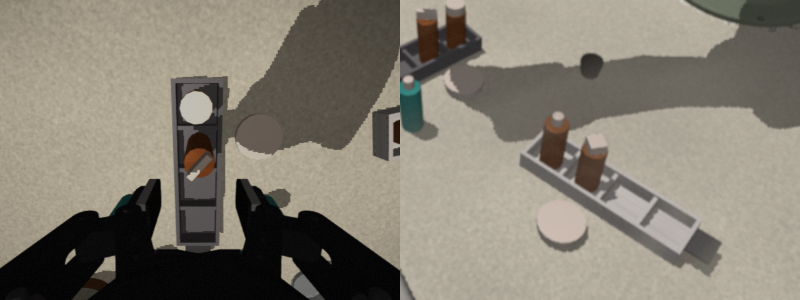

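The knob and square vials stand in the two far meter cells (555,140 and 591,162). The wing vial is under the gripper at (199,165), so I'm fetching and placing it.

```bash
python3 -m crank '{"travel":[[0,0,-2.5],[0,0,-5],[0,0,-7.5],[0,0,-9],[0,0,-10]],"turn":[[0,0,0],[0,0,0],[0,0,0],[0,0,0],[0,0,0]],"gripper":[0.4,0.4,0.4,0.4,0.4]}'
python3 -m crank '{"travel":[[0,0,0],[0,0,0],[0,0,0],[0,0,0],[0,0,0]],"turn":[[0,0,0],[0,0,0],[0,0,0],[0,0,0],[0,0,0]],"gripper":[0.4,1,1,1,1]}'
python3 -m crank '{"travel":[[0,0,1],[0,0,3],[0,0,6],[0,0,9],[0,0,11]],"turn":[[0,0,0],[0,0,0],[0,0,0],[0,0,0],[0,0,0]],"gripper":[1,1,1,1,1]}'
```

```text
clock: 18.55
position: [0.5575, -0.1601, 0.0323]
tool_rot: [3.141, -0.001, 3.118]
force: [-0.3, -0.2, 0.5]
grip_width: 0.0511
finger_force: 0.0
clock: 19.05
position: [0.5584, -0.1605, 0.0343]
tool_rot: [-3.141, 0.002, 3.118]
force: [-0.4, 0.5, 7.2]
grip_width: 0.0285
finger_force: 59.3
clock: 19.55
position: [0.5583, -0.1605, 0.1463]
tool_rot: [-3.141, 0.002, 3.118]
force: [-0.2, 0.2, -1.1]
grip_width: 0.0289
finger_force: 59.1
```

```bash
python3 -m crank '{"travel":[[-0.2,2.3,0],[-0.4,4.6,0],[-0.6,7,0],[-0.8,9.3,0],[-1,11.6,0]],"turn":[[0,0,-5.1],[0,0,-10.2],[0,0,-15.3],[0,0,-20.4],[0,0,-25.5]],"gripper":[1,1,1,1,1]}'
python3 -m crank '{"travel":[[-0.2,2.3,0],[-0.4,4.6,0],[-0.6,7,0],[-0.8,9.3,0],[-1,11.6,0]],"turn":[[0,0,-5.1],[0,0,-10.2],[0,0,-15.3],[0,0,-20.4],[0,0,-25.5]],"gripper":[1,1,1,1,1]}'
python3 -m crank '{"travel":[[-0.2,2.3,0],[-0.4,4.6,0],[-0.6,7,0],[-0.9,9.3,0],[-1.2,11.8,0]],"turn":[[0,0,-5.1],[0,0,-10.2],[0,0,-15.3],[0,0,-20.4],[0,0,-25.5]],"gripper":[1,1,1,1,1]}'
python3 -m crank '{"travel":[[0,0,0],[0,0,-2],[0,0,-4],[0,0,-5],[0,0,-6]],"turn":[[0,0,0],[0,0,0],[0,0,0],[0,0,0],[0,0,0]],"gripper":[1,1,1,1,1]}'
```

```text
clock: 20.05
position: [0.5478, -0.0433, 0.1443]
tool_rot: [3.141, 0.001, 2.669]
force: [0.6, 0.4, -0.9]
grip_width: 0.0284
finger_force: 59.1
clock: 20.55
position: [0.5377, 0.0728, 0.1442]
tool_rot: [3.141, -0.0, 2.224]
force: [0.7, 0.4, -0.7]
grip_width: 0.0286
finger_force: 59.1
clock: 21.05
position: [0.5257, 0.1907, 0.1442]
tool_rot: [3.141, -0.001, 1.779]
force: [-0.1, -0.2, -0.7]
grip_width: 0.0284
finger_force: 59.1
clock: 21.55
position: [0.526, 0.1894, 0.0833]
tool_rot: [3.141, -0.0, 1.782]
force: [0.2, -0.4, -0.4]
grip_width: 0.0287
finger_force: 59.2
```

```bash
python3 -m crank '{"travel":[[0,0,-1.5],[0,0,-3],[0,0,-4],[0,0,-4.3],[0,0,-4.5]],"turn":[[0,0,0],[0,0,0],[0,0,0],[0,0,0],[0,0,0]],"gripper":[1,1,1,1,1]}'
python3 -m crank '{"travel":[[0,0,-0.2],[0,0,-0.4],[0,0,-0.5],[0,0,-0.5],[0,0,-0.5]],"turn":[[0,0,0],[0,0,0],[0,0,0],[0,0,0],[0,0,0]],"gripper":[1,1,1,1,1]}'
```

```text
clock: 22.05
position: [0.5258, 0.1896, 0.038]
tool_rot: [-3.141, 0.0, 1.782]
force: [-0.1, -0.1, -0.5]
grip_width: 0.0285
finger_force: 59.2
clock: 22.55
position: [0.5262, 0.1899, 0.0343]
tool_rot: [3.141, -0.001, 1.782]
force: [-3.5, -0.8, 15.7]
grip_width: 0.0288
finger_force: 60.6
```

```bash
python3 -m crank '{"travel":[[0,0,0],[0,0,0],[0,0,0],[0,0,0],[0,0,0]],"turn":[[0,0,0],[0,0,0],[0,0,0],[0,0,0],[0,0,0]],"gripper":[0.4,0.4,0.4,0.4,0.4]}'
python3 -m crank '{"travel":[[0,0,1],[0,0,3],[0,0,6],[0,0,9],[0,0,11]],"turn":[[0,0,0],[0,0,0],[0,0,0],[0,0,0],[0,0,0]],"gripper":[0.4,0.4,0.4,0.4,0.4]}'
python3 -m crank '{"travel":[[-0.2,-3.5,0],[-0.4,-7,0],[-0.6,-10.5,0],[-0.8,-14,0],[-0.9,-17.5,0]],"turn":[[0,0,7.65],[0,0,15.3],[0,0,22.95],[0,0,30.6],[0,0,38.25]],"gripper":[0.4,0.4,0.4,0.4,0.4]}'
python3 -m crank '{"travel":[[-0.2,-3.5,0],[-0.4,-7,0],[-0.6,-10.5,0],[-0.8,-14,0],[-0.9,-17.5,0]],"turn":[[0,0,7.65],[0,0,15.3],[0,0,22.95],[0,0,30.6],[0,0,38.25]],"gripper":[0.4,0.4,0.4,0.4,0.4]}'
python3 -m crank '{"travel":[[0,0,-1],[0,0,-1],[0,0,-1],[0,0,-1],[0,0,-1]],"turn":[[0,0,0],[0,0,0],[0,0,0],[0,0,0],[0,0,0]],"gripper":[0.4,0.4,0.4,0.4,0.4]}'
python3 - <<'E'
from workcell import bot
import cv2,numpy as np
f=bot.grab_frame('wrist');g=bot.grab_frame('scene')['pixels']
cv2.imwrite('pics/w5.png',np.hstack([cv2.resize(f['pixels'],(400,300)),cv2.resize(g[150:420,260:620],(400,300))])[:,:,::-1])
E=np.array(f['extrinsics'])
for n,X in(('disc',(.5074,-.1606,.083)),):
    c=E[:3,:3]@X+E[:3,3];print(n,(f['fx']*c[0]/c[2]+f['cx'])/1.6,(f['fy']*c[1]/c[2]+f['cy'])/1.6)
E
```

```text
clock: 23.05
position: [0.5258, 0.1897, 0.0333]
tool_rot: [-3.142, 0.0, 1.783]
force: [0.7, -0.0, 0.8]
grip_width: 0.0515
finger_force: 0.0
clock: 23.55
position: [0.5263, 0.1897, 0.1459]
tool_rot: [3.14, -0.0, 1.782]
force: [0.1, -0.2, -0.5]
grip_width: 0.0513
finger_force: 0.0
clock: 24.05
position: [0.5166, 0.0132, 0.1441]
tool_rot: [3.141, 0.001, 2.456]
force: [0.6, 0.1, -0.3]
grip_width: 0.0511
finger_force: 0.0
clock: 24.55
position: [0.5075, -0.162, 0.144]
tool_rot: [-3.141, 0.0, 3.123]
force: [0.6, -1.2, -0.8]
grip_width: 0.0515
finger_force: 0.0
clock: 25.05
position: [0.5082, -0.1593, 0.1336]
tool_rot: [-3.142, 0.0, 3.119]
force: [0.5, -0.5, -0.2]
grip_width: 0.0512
finger_force: 0.0
disc 196.39404884698615 164.5282497822344
```

View pics/w5.png

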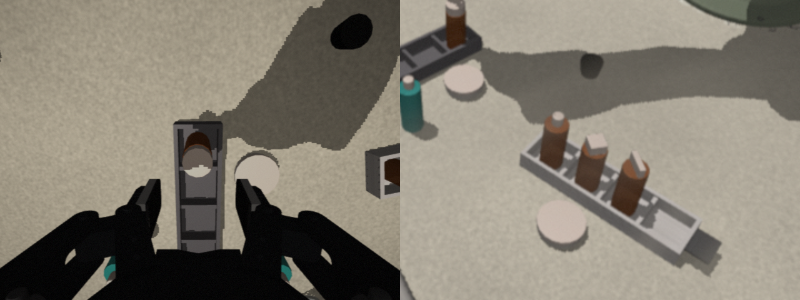

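Three vials stand upright in the meter rack. The disc vial is under the gripper at (197,163) and is the last one to fetch.

```bash
python3 -m crank '{"travel":[[0,-0.05,-2.5],[0,-0.05,-5],[0,-0.05,-7.5],[0,-0.05,-9],[0,-0.05,-10]],"turn":[[0,0,0],[0,0,0],[0,0,0],[0,0,0],[0,0,0]],"gripper":[0.4,0.4,0.4,0.4,0.4]}'
python3 -m crank '{"travel":[[0,0,0],[0,0,0],[0,0,0],[0,0,0],[0,0,0]],"turn":[[0,0,0],[0,0,0],[0,0,0],[0,0,0],[0,0,0]],"gripper":[0.4,1,1,1,1]}'
python3 -m crank '{"travel":[[0,0,1],[0,0,3],[0,0,6],[0,0,9],[0,0,11]],"turn":[[0,0,0],[0,0,0],[0,0,0],[0,0,0],[0,0,0]],"gripper":[1,1,1,1,1]}'
```

```text
clock: 25.65
position: [0.5075, -0.1604, 0.0322]
tool_rot: [3.141, -0.001, 3.118]
force: [0.5, -0.4, -0.4]
grip_width: 0.0514
finger_force: 0.0
clock: 26.15
position: [0.5084, -0.1609, 0.0342]
tool_rot: [-3.141, 0.001, 3.118]
force: [-1.7, 0.8, 8.5]
grip_width: 0.0282
finger_force: 59.5
clock: 26.65
position: [0.5083, -0.161, 0.1461]
tool_rot: [-3.141, 0.002, 3.117]
force: [-0.2, -0.3, -2.1]
grip_width: 0.0286
finger_force: 59.2
```

```bash
python3 -m crank '{"travel":[[0,2.6,0],[0,5.2,0],[0.1,7.9,0],[0.2,10.6,0],[0.2,13.3,0]],"turn":[[0,0,-5.1],[0,0,-10.2],[0,0,-15.3],[0,0,-20.4],[0,0,-25.5]],"gripper":[1,1,1,1,1]}'
python3 -m crank '{"travel":[[0,2.6,0],[0,5.2,0],[0.1,7.9,0],[0.2,10.6,0],[0.2,13.3,0]],"turn":[[0,0,-5.1],[0,0,-10.2],[0,0,-15.3],[0,0,-20.4],[0,0,-25.5]],"gripper":[1,1,1,1,1]}'
python3 -m crank '{"travel":[[0,2.6,0],[0,5.2,0],[0.1,7.9,0],[0.2,10.7,0],[0.3,13.5,0]],"turn":[[0,0,-5.1],[0,0,-10.2],[0,0,-15.3],[0,0,-20.4],[0,0,-25.5]],"gripper":[1,1,1,1,1]}'
python3 -m crank '{"travel":[[0,0,0],[0,0,-2],[0,0,-4],[0,0,-5],[0,0,-6]],"turn":[[0,0,0],[0,0,0],[0,0,0],[0,0,0],[0,0,0]],"gripper":[1,1,1,1,1]}'
```

```text
clock: 27.15
position: [0.5099, -0.0267, 0.1442]
tool_rot: [3.141, 0.001, 2.669]
force: [-0.0, 0.5, -0.1]
grip_width: 0.0284
finger_force: 59.2
clock: 27.65
position: [0.5118, 0.1064, 0.1442]
tool_rot: [3.141, -0.0, 2.224]
force: [1.1, -0.6, -0.5]
grip_width: 0.0286
finger_force: 59.2
clock: 28.15
position: [0.5147, 0.2416, 0.1442]
tool_rot: [3.141, -0.001, 1.779]
force: [-0.2, -0.5, -0.7]
grip_width: 0.0283
finger_force: 59.2
clock: 28.65
position: [0.5149, 0.24, 0.0833]
tool_rot: [3.141, -0.0, 1.782]
force: [-0.3, 0.1, -0.5]
grip_width: 0.0286
finger_force: 59.2
```

```bash
python3 -m crank '{"travel":[[0,0,-1.5],[0,0,-3],[0,0,-4],[0,0,-4.3],[0,0,-4.5]],"turn":[[0,0,0],[0,0,0],[0,0,0],[0,0,0],[0,0,0]],"gripper":[1,1,1,1,1]}'
python3 -m crank '{"travel":[[0,0,-0.2],[0,0,-0.4],[0,0,-0.5],[0,0,-0.5],[0,0,-0.5]],"turn":[[0,0,0],[0,0,0],[0,0,0],[0,0,0],[0,0,0]],"gripper":[1,1,1,1,1]}'
python3 -m crank '{"travel":[[0,0,0],[0,0,0],[0,0,0],[0,0,0],[0,0,0]],"turn":[[0,0,0],[0,0,0],[0,0,0],[0,0,0],[0,0,0]],"gripper":[0.4,0.4,0.4,0.4,0.4]}'
python3 -m crank '{"travel":[[0,0,1],[0,0,3],[0,0,6],[0,0,9],[0,0,12]],"turn":[[0,0,0],[0,0,0],[0,0,0],[0,0,0],[0,0,0]],"gripper":[0.4,0.4,0.4,0.4,0.4]}'
python3 -m crank '{"travel":[[-1,3,1],[-2,6,1],[-3,9,1],[-4,12,1],[-5,15,1]],"turn":[[0,0,0],[0,0,0],[0,0,0],[0,0,0],[0,0,0]],"gripper":[0.4,0.4,0.4,0.4,0.4]}'
python3 -m crank '{"travel":[[-1,3,1],[-2,6,1],[-2,6,1],[-2,6,1],[-2,6,1]],"turn":[[0,0,0],[0,0,0],[0,0,0],[0,0,0],[0,0,0]],"gripper":[0.4,0.4,0.4,0.4,0.4]}'
python3 - <<'E'
from workcell import bot
import cv2,numpy as np
f=bot.grab_frame('top')['pixels'];g=bot.grab_frame('scene')['pixels']
cv2.imwrite('pics/fin.png',np.hstack([cv2.resize(f[170:350,90:330],(400,300)),cv2.resize(g[130:430,200:600],(400,300))])[:,:,::-1])
E
```

```text
clock: 29.15
position: [0.5148, 0.2401, 0.038]
tool_rot: [-3.141, 0.0, 1.782]
force: [-0.2, 0.2, -0.1]
grip_width: 0.0288
finger_force: 59.2
clock: 29.65
position: [0.5151, 0.2404, 0.0342]
tool_rot: [3.141, -0.001, 1.782]
force: [-3.3, -1.2, 13.1]
grip_width: 0.0285
finger_force: 60.4
clock: 30.15
position: [0.5148, 0.2402, 0.0332]
tool_rot: [-3.141, 0.0, 1.783]
force: [-0.5, 0.3, 0.1]
grip_width: 0.0512
finger_force: 0.0
clock: 30.65
position: [0.5147, 0.24, 0.1552]
tool_rot: [3.141, -0.0, 1.782]
force: [0.6, 0.2, 0.6]
grip_width: 0.0513
finger_force: 0.0
clock: 31.15
position: [0.4643, 0.3914, 0.1641]
tool_rot: [3.141, -0.0, 1.782]
force: [0.4, 0.8, 0.2]
grip_width: 0.0512
finger_force: 0.0
clock: 31.65
position: [0.4453, 0.4491, 0.1736]
tool_rot: [3.141, 0.0, 1.781]
force: [-0.2, -0.8, 0.7]
grip_width: 0.0515
finger_force: 0.0
```

View pics/fin.png

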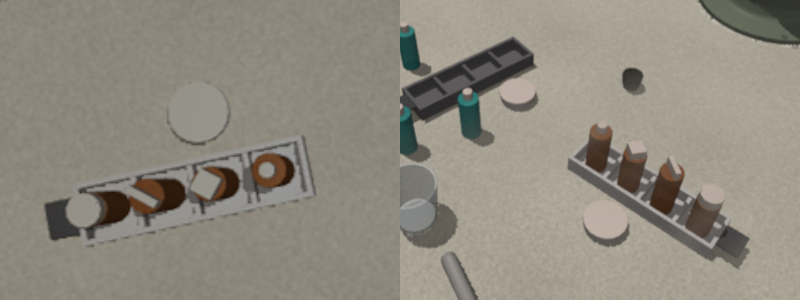

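The final picture shows all four vials upright in the meter rack. From the tongue they are disc (85,210), wing (147,195), square (207,183) and knob (268,170). The dishes have not moved and the waiting rack is empty.

```bash
python3 -c "
from workcell import bot
print(bot.job_done())"
```

```text
the job is handed in; nothing more can be done
None
```

All four vials are in the meter rack in reverse order, upright and released, both dishes are where they were, and the job was handed in at about 32 s; no verdict came back.

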